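# Pack the spares case and shut its lid

### The job

Pack the spares case on the repair bench: tip the tall battery pack that stands in it down so that it lies on the case floor, slide the power module out of its way as needed, and put the transformer from the bench in beside them, so that nothing sticks up above the rim. Then shut the hinged lid fully and leave the other things on the bench where they are.

Things in the scene. Friction and masses are not known exactly. Their poses are not given: they have to be found in the camera images.
- case: Grey open case fixed to the table (it does not move when pushed), 154 (its x) x 200 (its y) x 55 mm high outside; walls and floor 5 mm thick, so the inside is 144 x 190 mm and 50 mm deep. Origin at the centre of its underside; its x points to the hinge side (to the robot's left, roughly world +y), its y along the hinge (roughly towards the robot), z up.
- lid_hinge (a point): Middle of the lid's hinge line, on the case's rim at case x = +77 mm, z = 55.5 mm. The hinge line runs along the case's y.
- lid_tab (a point): Middle of the outer face of the lid's pull tab, 168 mm from the hinge line. The lid is a plate 154 x 200 x 6 mm; the tab (18 x 60 x 6 mm) sticks out of the middle of its free edge, 154 to 172 mm from the hinge line.
- lid (a joint): Lid angle in rad: 0 = shut flat on the rim, 1.57 = upright, starts at 2.3 to 2.6 (folded back, away from the case). The hinge is stiff (about 0.22 N m, lid 0.18 kg): the lid stays where it is left, and a push of a few N at its free edge swings it.
- pack_center (a point): Centre of the battery pack: a grey plastic block with two black bands, 46 (its x) x 40 (its y) x 86 mm (its z), about 0.3 kg. It starts standing on end on the case floor at one or the other end of the case (its y within 0.1 rad of the case's y direction), so its top is 91 mm above the table. Site axes are the block's own.
- supply_center (a point): Centre of the power module: a bare steel block with dark slots on top, 44 (its x) x 56 (its y) x 34 mm high, about 0.25 kg. It starts lying on the case floor at the other end from the battery pack. Site axes are the block's own.
- trafo_center (a point): Centre of the transformer: a dark steel core with a copper winding, a block 60 (its x) x 50 (its y) x 36 mm high, about 0.28 kg. It starts lying on the table to the robot's right of the case, among the jar, tape roll and terminal block. Site axes are the block's own.
- jar: small glass jar with a steel cap, 52 diameter x 62 high (mm): a bystander, to be left where it is. Origin at the centre of its underside.
- tape: black tape roll lying flat, 64 diameter x 19 high (mm): a bystander, to be left where it is. Origin at the centre of its underside.
- block: small terminal block, 50 x 28 x 18 (mm): a bystander, to be left where it is. Origin at the centre of its underside.
- meter: handheld meter lying flat, 75 x 150 x 40 (mm): a bystander, to be left where it is. Origin at the centre of its underside.
- mug: white mug, 76 diameter x 85 high (mm): a bystander, to be left where it is. Origin at the centre of its underside.
- driver: screwdriver 190 mm long lying on the table beyond the case: a bystander, to be left where it is. Origin low near its middle.
Not all that is in view belongs to the job. Leave any brown, pink or yellow look-alike of the part that bears supply_center alone.

How it is judged:
By the outcome, as a careful person would: the job done as asked, in the order asked, and still so for the second after the job is handed in, with the robot touching nothing.
It also fails if it takes over 67 s, if anything falls off the work surface, if the arm or the gripper's body presses on something with over 40 N, if the wrist force passes 120 N, or if a joint passes its speed limit or range.

### The arm

A 7-joint arm with a two-finger parallel gripper is mounted at the origin on the work surface. World frame = base frame: x ahead of the robot, y to its left, z up, the work surface at z = 0. Lengths are in mm, angles in degrees, forces in N, time in s.
With the tool pointing down it reaches from about 425 to 875 mm from the base axis. Payload 9.9 kg.
Tool frame: the origin (TCP) lies between the finger pads; the fingertips stand 8 mm ahead of it and the grasp point (between the pads) lies 11 mm behind it; z points along the fingers, y is the direction in which the jaws open and shut (so a half turn about z gives the same grasp; the last joint's range is limited). The gripper opens to 85 mm and grips with 20 to 120 N. Pads are 22 mm wide; open, the fingers measure 114 mm over their backs; the gripper's body (76 mm by 85 mm) begins 54 mm behind the grasp point. The pads swing forward as they close: fully open they stand 13 mm farther back than shut.
Start: joints at [59.427, 32.985, 1.427, 82.34, -0.859, 64.687, -3.237], TCP at [293.485, -607.862, 239.289] pointing down, gripper open.
Joint ranges: [-157.87, 157.87], [-19.46, 123.44], [-87.15, 90], [11.01, 140.99], [-62.26, 242.26], [9.8, 113.94], [-161.44, 161.44]. Speed limits (degrees/s): [127.2, 127.2, 172.46, 172.46, 180, 180, 180].

### API

Orientations are given as [roll, pitch, yaw] about the fixed x, y, z axes, in that order (R = Rz(yaw) Ry(pitch) Rx(roll)).
In Python, from plant import r gives the robot as it stands. The module is installed in compiled form; this text tells all that it offers.
- The arm moves only by the tool drive_tool, never from a script. Its argument "targets" is a list of rows, each an object with "linear": the shift along the tool's x, y, z in units of 25 mm (1.0 is 25 mm), a list of three; "spin": the turn about the tool's z in units of 5 degrees (1.0 is 5 degrees); "grip": the closure, from -1 (fully open) to 1 (shut), so that 0 is half open. In form: [{"linear": [tx, ty, tz], "spin": spin, "grip": grip}, ...]. A call has 1 to 10 rows; each row shifts and turns the commanded pose from where the row before left it, along the tool's axes as they then stand; what a row does not reach is not made up. A row lasts 1/12 s, in which the tool goes at most 41.7 mm and 7.16 degrees, less where a joint would pass 70% of its speed; a pose out of reach is approached as far as the arm can. A call is refused whole if a number of a shift passes 1 or a number of a turn 1, either way. A call with a gripper value outside its range is refused whole. The fingers move at their own pace and stop on an object; "force" is the grip in N (left out, the last holds). Time passes only in rows, so rows that do not move let the fingers close. It gives the time, the measured TCP pose, the force and the opening at its end, in the units of the state.
- r.observe(): the state, without advancing time (a new reading comes with each control period).
- r.capture(name): name is "scene" or "top" or "wrist"; returns (picture, depth): 480x640x3 uint8, red, green, blue; 480x640 float32, mm along the optical axis (not along the pixel's ray), 0 where there is no reading.
- r.get_calibration(name): a dict with "mtx" (3x3 intrinsics, pixels), "R" (3x3) and "t" (3): a world point X has camera coordinates R X + t. Camera axes: x right, y down, z forward; pixel columns grow to the right and rows downward; lengths in mm; the calibration is good to about 2 mm. A picture is of the moment at which its call begins: read the wrist's pose just before it. get_calibration takes no time and is no camera call; for the wrist camera it gives the pose at the moment of the call.
- r.finish_job(): hands the job in, once; it reports no verdict.
The state is a dict: "time": time; "q": joint angles; "joint_vel": joint speeds; "tau": joint torques, N m; "tcp_pos": TCP position; "tool_rot": TCP orientation; "wrist_force": force on the tool from outside, world axes, zero at the start; "torque": the same for the moment, N m; "finger_gap": opening from 0.0 (shut) to 1.0 (fully open).
Only numpy, scipy, OpenCV 4.12 (cv2) and the standard library are available. Lean on these libraries where they do the work, as an engineer would, in place of code of your own. Each camera call takes 0.05 s, during which the arm holds its last target.

## Working session

There is one attempt and no reset: what is moved stays moved. The work goes in short steps, Python scripts to look and compute and a tool call to move; the robot and the scene stay as the last step left them, time stands still between calls to the robot, and variables do not carry over. Pictures are saved under pics/ and viewed, and the job is handed in when it is done.

Besides the shell and the picture viewer there is one more tool, called after "Emit:" as name(argument=value, ...), one argument or row to a line, values as JSON. drive_tool: Moves the arm, as the interface text tells. Its arguments: {"type":"object","properties":{"targets":{"type":"array"},"force":{"type":"number"}},"required":["targets"]}

```bash
mkdir -p pics; python3 - <<'E'
from plant import r
import cv2, numpy as np
s=r.observe(); print({k:np.round(v,3).tolist() if not isinstance(v,dict) else v for k,v in s.items()})
for n in ["scene","top","wrist"]:
    c=r.get_calibration(n); p,d=r.capture(n)
    cv2.imwrite(f"pics/{n}0.png",p[:,:,::-1]); np.savez(f"pics/{n}0.npz",p=p,d=d,**{k:np.array(c[k]) for k in("mtx","R","t")})
    print(n,np.round(c["mtx"],1).tolist(),np.round(c["R"],3).tolist(),np.round(c["t"],1).tolist())
E
```

```text
{'time': 0.0, 'q': [59.427, 33.032, 1.425, 82.387, -0.859, 64.687, -3.237], 'joint_vel': [-0.03, -0.039, -0.078, -0.03, 0.045, -0.007, -0.045], 'tau': [-0.002, -76.577, 2.249, -28.597, 0.015, 0.013, -0.0], 'tcp_pos': [293.279, -607.464, 238.445], 'tool_rot': [-179.905, 0.006, 25.773], 'wrist_force': [-0.524, -0.718, -1.059], 'torque': [-0.006, 0.034, 0.015], 'finger_gap': 1.0}
scene [[600.7, 0.0, 309.9], [0.0, 600.7, 240.5], [0.0, 0.0, 1.0]] [[0.837, 0.548, 0.002], [0.451, -0.686, -0.571], [-0.311, 0.479, -0.821]] [-480.5, -150.7, 1441.1]
top [[469.7, 0.0, 324.4], [0.0, 469.7, 234.9], [0.0, 0.0, 1.0]] [[-0.008, -1.0, -0.026], [-0.983, 0.013, -0.183], [0.183, 0.024, -0.983]] [86.7, 539.2, 1049.6]
wrist [[332.7, 0.0, 319.6], [0.0, 332.7, 240.4], [0.0, 0.0, 1.0]] [[0.434, -0.901, -0.001], [-0.869, -0.419, 0.262], [-0.236, -0.113, -0.965]] [-674.9, -34.5, 378.3]
```

View pics/scene0.png

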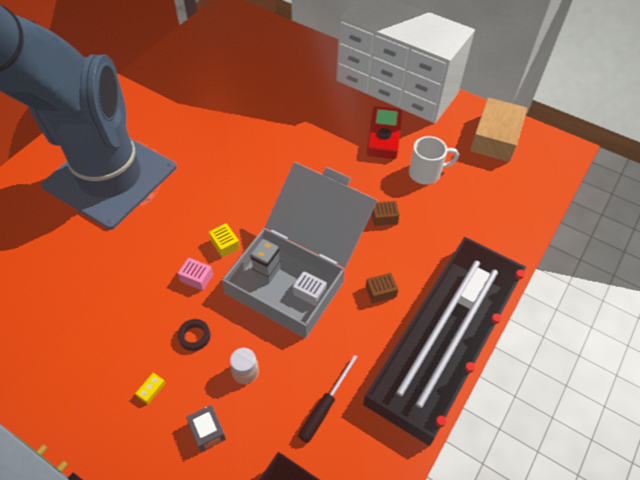

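View pics/top0.png

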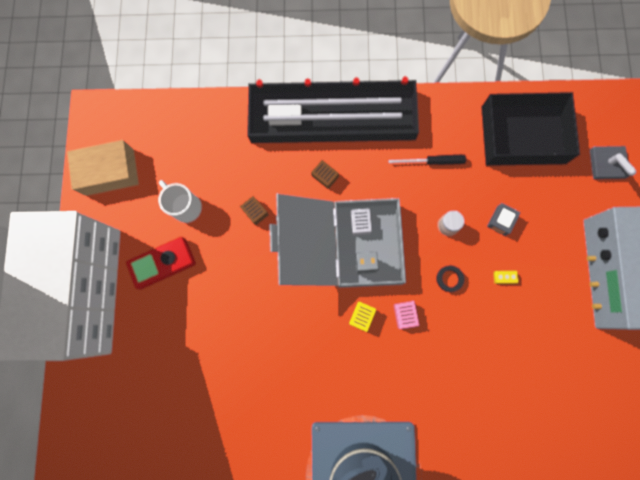

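View pics/wrist0.png

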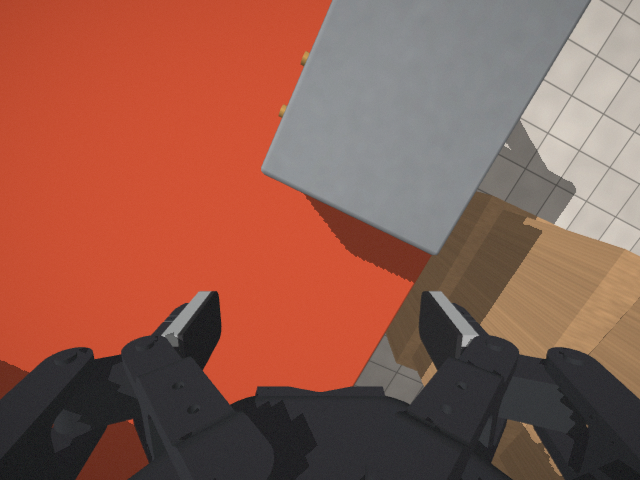

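The top view shows the case around (340,242). The pack stands at (368,262), on the robot side of the case, and the bare steel module is at (361,220). The transformer is at (505,219), with the jar at (452,224), the tape at (450,278) and the terminal block at (506,277). The pink, yellow and two brown slotted blocks lie outside the case, so they are look-alikes to leave alone. Next I'll zoom in to confirm and measure.

```bash
cat > h.py <<'E'
import numpy as np, cv2
def load(n): return np.load(f"pics/{n}.npz")
def cloud(z):
    d=z["d"];K=z["mtx"];v,u=np.indices(d.shape)
    c=np.stack([(u-K[0,2])/K[0,0]*d,(v-K[1,2])/K[1,1]*d,d],-1)
    w=(c-z["t"])@z["R"]; w[d<=0]=np.nan; return w
def proj(z,X):
    c=z["R"]@np.asarray(X,float)+z["t"]; p=z["mtx"]@c; return p[:2]/p[2]
def ray(z,u,v,h):
    dr=z["R"].T@np.linalg.inv(z["mtx"])@np.array([u,v,1.]); o=-z["R"].T@z["t"]
    return o+dr*(h-o[2])/dr[2]
def snap(r,n,tag):
    c=r.get_calibration(n); p,d=r.capture(n)
    cv2.imwrite(f"pics/{tag}.png",p[:,:,::-1]); np.savez(f"pics/{tag}.npz",p=p,d=d,**{k:np.array(c[k]) for k in("mtx","R","t")})
    return load(tag)
E
python3 - <<'E'
from h import *
z=load("top0"); w=cloud(z)
a=cv2.resize(z["p"][185:305,260:420],None,fx=4,fy=4,interpolation=cv2.INTER_CUBIC)
cv2.imwrite("pics/topcrop.png",a[:,:,::-1])
# height-map on rows
def box(lo,hi,zl,zh,lab):
    m=(w[...,0]>lo[0])&(w[...,0]<hi[0])&(w[...,1]>lo[1])&(w[...,1]<hi[1])&(w[...,2]>zl)&(w[...,2]<zh)
    n,l,st,ce=cv2.connectedComponentsWithStats(m.astype(np.uint8))
    for i in range(1,n):
        if st[i,4]<25: continue
        P=w[l==i]; rc=cv2.minAreaRect(P[:,:2].astype(np.float32))
        print(lab,st[i].tolist(),"c",np.round(rc[0],1),"sz",np.round(rc[1],1),"ang",round(rc[2],1),"z",np.round(np.percentile(P[:,2],[5,50,95]),1))
for u,v in [(368,262),(361,220),(505,219),(452,224),(450,262),(506,277),(380,210),(402,240),(310,240),(275,238)]: print((u,v),np.round(w[v,u],1))
box((350,-400),(750,200),80,96,"hi")
box((350,-450),(750,200),44,60,"rim")
box((350,-450),(750,200),28,43,"mid")
box((350,-450),(750,200),8,27,"low")
E
```

```text
(368, 262) [470.2 -16.8  89.5]
(361, 220) [576.4  -5.9  42.6]
(505, 219) [ 575.1 -345.6   38. ]
(452, 224) [ 559.6 -214.3   63.3]
(450, 262) [ 479.3 -220.2   -0.8]
(506, 277) [ 439.8 -343.4   20.8]
(380, 210) [609.2 -55.2   4.8]
(402, 240) [524.6 -98.7  57.4]
(310, 240) [520.2 112.1  97.7]
(275, 238) [515.9 183.5 152.4]
hi [310, 198, 15, 87, 834] c [521.3  97.6] sz [198.   28.3] ang 2.2 z [80.9 88.2 95.2]
hi [356, 251, 23, 20, 375] c [473.8 -15. ] sz [40.7 46.4] ang 4.2 z [86.2 90.9 94. ]
rim [490, 147, 58, 13, 149] c [ 722.5 -381.6] sz [132.4  27.3] ang 78.8 z [44.6 51.8 59.5]
rim [330, 198, 76, 88, 906] c [524.7 -17.4] sz [200.4 165.4] ang 2.2 z [46.8 55.  59.3]
rim [443, 218, 14, 13, 36] c [ 557.6 -206.9] sz [40.7 12.6] ang 44.8 z [48.3 54.9 59.4]
mid [488, 150, 57, 12, 135] c [ 722.6 -382.4] sz [131.6  26.6] ang 78.8 z [29.1 35.  42.5]
mid [311, 159, 28, 28, 405] c [699.8  79.7] sz [57.1 45.2] ang 49.7 z [30.4 34.6 37.9]
mid [337, 201, 60, 4, 89] c [620.2 -20.6] sz [  3.8 142.1] ang 1.3 z [29.  35.6 42.2]
mid [490, 202, 31, 32, 557] c [ 579.8 -347.8] sz [50.6 61.9] ang 60.1 z [31
[... 541 characters left out ...]
.5]
low [311, 173, 28, 15, 59] c [682.6  81.2] sz [66.8 31.1] ang 86.3 z [ 9.2 17.5 26.1]
low [337, 203, 60, 6, 122] c [619.4 -21. ] sz [142.5  12.2] ang 88.1 z [ 8.4 17.4 26.3]
low [488, 204, 20, 31, 91] c [ 574.7 -328.7] sz [73.6 37.7] ang 13.0 z [ 8.9 17.4 25.9]
low [395, 209, 5, 51, 63] c [546.3 -92.8] sz [119.8   6.5] ang 0.3 z [ 8.9 16.8 25.3]
low [438, 218, 15, 18, 43] c [ 559.5 -204.3] sz [47.5 15.9] ang 35.1 z [ 8.6 17.1 24.6]
low [353, 232, 18, 5, 35] c [547.   -8.2] sz [ 7.9 41.8] ang 3.5 z [ 8.2 15.7 26.2]
low [437, 265, 28, 27, 390] c [ 439.3 -215.1] sz [61.4 63.6] ang 0.7 z [11.9 18.5 22.3]
low [494, 271, 24, 12, 270] c [ 441.3 -345.6] sz [52.9 26.2] ang 89.2 z [13.5 17.9 21.3]
```

View pics/topcrop.png

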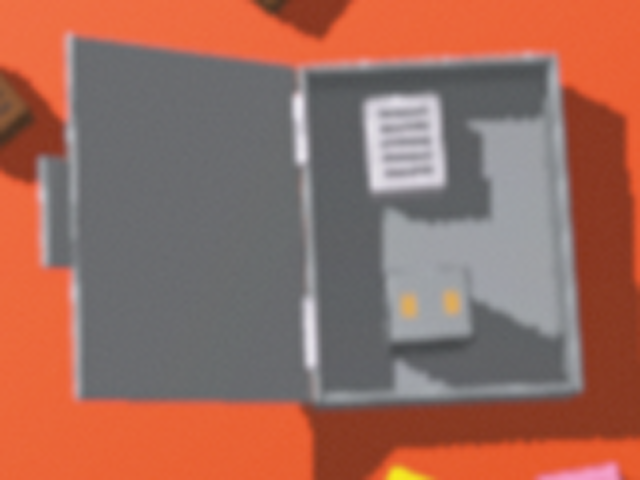

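```bash
python3 - <<'E'
from h import *
z=load("top0"); w=cloud(z)
m=(w[...,1]<-430)&(w[...,2]>60)&(w[...,2]<400)
P=w[m]; print(len(P),np.nanmin(P,0),np.nanmax(P,0),np.percentile(P[:,2],[50,95]))
z2=load("scene0")
a=cv2.resize(z2["p"][370:470,140:300],None,fx=4,fy=4,interpolation=cv2.INTER_CUBIC)
b=cv2.resize(z["p"][180:300,420:560],None,fx=4,fy=4,interpolation=cv2.INTER_CUBIC)
cv2.imwrite("pics/trafo.png",b[:,:,::-1])
E
```

```text
5188 [ 321.39236571 -625.9371715    60.02324109] [ 883.65357674 -430.63027013  135.61060121] [121.57541543 132.13793617]
```

View pics/trafo.png

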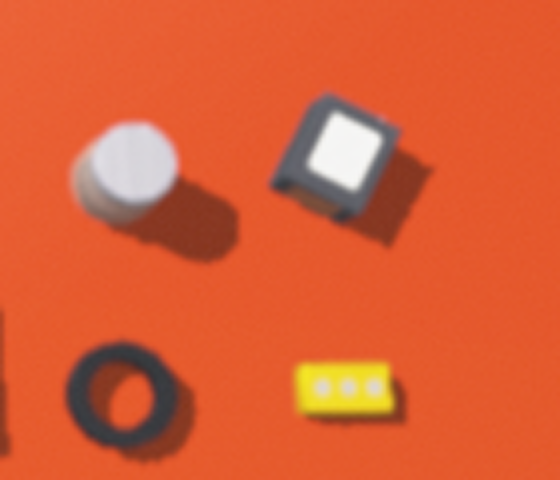

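The transformer is confirmed at crop (335,155): a dark core with a white label and copper on its lower-left side. Everything on the path is lower than 140 mm, so I'm moving over the case.

Emit:
drive_tool(
  targets=[
    {"linear": [0.8, -0.66, 0], "spin": 0, "grip": -1},
    {"linear": [0.8, -0.66, 0], "spin": 0, "grip": -1},
    {"linear": [0.8, -0.66, 0], "spin": 0, "grip": -1},
    {"linear": [0.8, -0.66, 0], "spin": 0, "grip": -1},
    {"linear": [0.8, -0.66, 0], "spin": 0, "grip": -1},
    {"linear": [0.8, -0.66, 0], "spin": 0, "grip": -1},
    {"linear": [0.8, -0.66, 0], "spin": 0, "grip": -1},
    {"linear": [0.8, -0.66, 0], "spin": 0, "grip": -1},
    {"linear": [0.8, -0.66, 0], "spin": 0, "grip": -1},
    {"linear": [0.8, -0.66, 0], "spin": 0, "grip": -1},
  ],
)

```text
time: 0.98
tcp_pos: [402.1, -371.0, 239.2]
tool_rot: [-180.0, 0.0, 25.8]
wrist_force: [0.3, 0.3, 0.1]
finger_gap: 1.001
```

Emit:
drive_tool(
  targets=[
    {"linear": [0.8, -0.66, 0], "spin": 0, "grip": -1},
    {"linear": [0.8, -0.66, 0], "spin": 0, "grip": -1},
    {"linear": [0.8, -0.66, 0], "spin": 0, "grip": -1},
    {"linear": [0.8, -0.66, 0], "spin": 0, "grip": -1},
    {"linear": [0.8, -0.66, 0], "spin": 0, "grip": -1},
    {"linear": [0.8, -0.66, 0], "spin": 0, "grip": -1},
    {"linear": [0.8, -0.66, 0], "spin": 0, "grip": -1},
    {"linear": [0.8, -0.66, 0], "spin": 0, "grip": -1},
    {"linear": [0.8, -0.66, 0], "spin": 0, "grip": -1},
    {"linear": [0.8, -0.66, 0], "spin": 0, "grip": -1},
  ],
)

```text
time: 1.82
tcp_pos: [510.4, -135.5, 239.2]
tool_rot: [-180.0, 0.0, 25.8]
wrist_force: [0.3, 0.4, 0.7]
finger_gap: 1.0
```

Emit:
drive_tool(
  targets=[
    {"linear": [0, 0, 0], "spin": 1, "grip": -0.46},
    {"linear": [0, 0, 0], "spin": 1, "grip": -0.46},
    {"linear": [0, 0, 0], "spin": 1, "grip": -0.46},
    {"linear": [0, 0, 0], "spin": 1, "grip": -0.46},
    {"linear": [0, 0, 0], "spin": 0.46, "grip": -0.46},
  ],
  force=40,
)

```text
time: 2.23
tcp_pos: [510.1, -136.6, 239.1]
tool_rot: [-180.0, 0.0, 3.2]
wrist_force: [-0.1, -0.1, -0.5]
finger_gap: 0.73
```

Emit:
drive_tool(
  targets=[
    {"linear": [0, -0.96, 0], "spin": 0, "grip": -0.46},
    {"linear": [0, -0.96, 0], "spin": 0, "grip": -0.46},
    {"linear": [0, -0.96, 0], "spin": 0, "grip": -0.46},
    {"linear": [0, -0.96, 0], "spin": 0, "grip": -0.46},
    {"linear": [0, -0.96, 0], "spin": 0, "grip": -0.46},
  ],
)

```text
time: 2.65
tcp_pos: [502.6, -15.9, 239.2]
tool_rot: [-180.0, 0.0, 3.5]
wrist_force: [0.1, -0.3, 0.2]
finger_gap: 0.727
```

```bash
python3 - <<'E'
from plant import r
from h import *
print(r.observe()["tcp_pos"])
z=snap(r,"wrist","w1"); w=cloud(z)
def box(zl,zh,lab):
    m=(w[...,0]>400)&(w[...,0]<660)&(w[...,1]>-120)&(w[...,1]<70)&(w[...,2]>zl)&(w[...,2]<zh)
    n,l,st,ce=cv2.connectedComponentsWithStats(m.astype(np.uint8))
    for i in range(1,n):
        if st[i,4]<150: continue
        P=w[l==i]; rc=cv2.minAreaRect(P[:,:2].astype(np.float32))
        print(lab,st[i].tolist(),"c",np.round(rc[0],1),"sz",np.round(rc[1],1),"ang",round(rc[2],1),"z",np.round(np.percentile(P[:,2],[5,50,95]),1), "ext",np.round(np.percentile(P[:,:2],[1,99],axis=0),1).tolist())
box(84,98,"pack"); box(50,60,"rim"); box(35,45,"supply")
E
```

```text
[502.62603698 -15.92861498 239.20982662]
pack [291, 237, 51, 44, 2189] c [473.1 -15.7] sz [40.  46.2] ang 2.4 z [88.9 91.2 92.4] ext [[453.7, -37.9], [493.1, 7.2]]
rim [234, 83, 184, 213, 5622] c [523.2 -19.6] sz [200.2 161.9] ang 2.0 z [51.6 55.4 59.5] ext [[423.4, -100.8], [623.9, 61.5]]
supply [252, 92, 139, 197, 832] c [486.9  21.7] sz [239.9 115.3] ang 38.8 z [35.5 39.9 44.5] ext [[425.7, -94.7], [613.0, 51.9]]
supply [288, 93, 122, 191, 668] c [551.9 -79.7] sz [216.7  96.3] ang 32.8 z [35.4 40.  44.4] ext [[438.1, -98.3], [620.6, 15.5]]
supply [291, 111, 46, 60, 2718] c [576.3  -6.6] sz [55.2 43.6] ang 4.0 z [38.1 39.4 40.8] ext [[549.0, -28.7], [603.6, 15.2]]
```

View pics/w1.png

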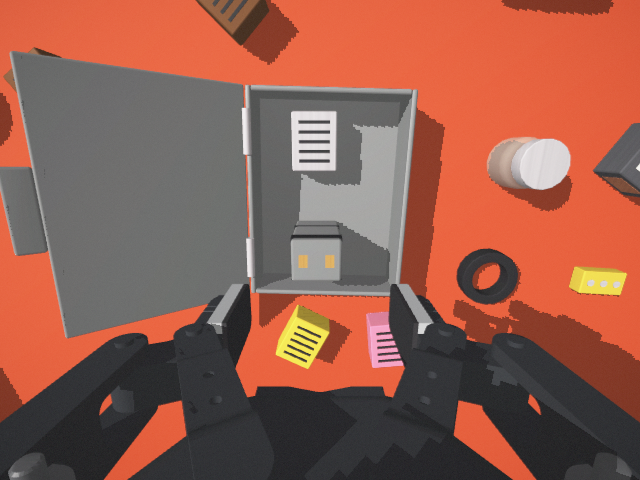

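The wrist picture shows the module at (314,140), the pack at (316,255) and the case rim at (248–415, 88–293). It agrees with the top view to within 1.5 mm. I'm going down on the module now, with the jaws along the case's x.

Emit:
drive_tool(
  targets=[
    {"linear": [0.75, -0.05, 0], "spin": 0, "grip": -0.46},
    {"linear": [0.75, -0.05, 0], "spin": 0, "grip": -0.46},
    {"linear": [0.75, -0.05, 0], "spin": 0, "grip": -0.46},
    {"linear": [0.75, -0.05, 0], "spin": 0, "grip": -0.46},
    {"linear": [0, 0, 1], "spin": 0, "grip": -0.46},
    {"linear": [0, 0, 1], "spin": 0, "grip": -0.46},
    {"linear": [0, 0, 1], "spin": 0, "grip": -0.46},
    {"linear": [0, 0, 1], "spin": 0, "grip": -0.46},
    {"linear": [0, 0, 1], "spin": 0, "grip": -0.46},
    {"linear": [0, 0, 1], "spin": 0, "grip": -0.46},
  ],
)

```text
time: 3.53
tcp_pos: [577.4, -7.6, 88.0]
tool_rot: [-180.0, 0.0, 3.5]
wrist_force: [0.0, -0.7, -0.4]
finger_gap: 0.728
```

Emit:
drive_tool(
  targets=[
    {"linear": [0, 0, 0.6], "spin": 0, "grip": -0.46},
    {"linear": [0, 0, 0.6], "spin": 0, "grip": -0.46},
    {"linear": [0, 0, 0.6], "spin": 0, "grip": -0.46},
    {"linear": [0, 0, 0.6], "spin": 0, "grip": -0.46},
    {"linear": [0, 0, 0.4], "spin": 0, "grip": -0.46},
    {"linear": [0, 0, 0], "spin": 0, "grip": -0.46},
  ],
)

```text
time: 4.03
tcp_pos: [576.2, -7.5, 17.3]
tool_rot: [-180.0, 0.2, 3.5]
wrist_force: [-0.1, 0.4, 0.2]
finger_gap: 0.73
```

Emit:
drive_tool(
  targets=[
    {"linear": [0, 0, 0], "spin": 0, "grip": 0.3},
    {"linear": [0, 0, 0], "spin": 0, "grip": 0.3},
    {"linear": [0, 0, 0], "spin": 0, "grip": 0.3},
    {"linear": [0, 0, 0], "spin": 0, "grip": 0.3},
    {"linear": [0, 0, 0], "spin": 0, "grip": 0.3},
  ],
  force=30,
)

```text
time: 4.45
tcp_pos: [577.8, -7.5, 19.8]
tool_rot: [180.0, -0.0, 3.5]
wrist_force: [0.2, -0.1, 1.9]
finger_gap: 0.51
```

Emit:
drive_tool(
  targets=[
    {"linear": [0.1, 0.28, 0], "spin": 0, "grip": 0.3},
    {"linear": [0.1, 0.28, 0], "spin": 0, "grip": 0.3},
    {"linear": [0.1, 0.28, 0], "spin": 0, "grip": 0.3},
    {"linear": [0, 0.28, 0], "spin": 0.26, "grip": 0.3},
    {"linear": [0, 0.28, 0], "spin": 0, "grip": 0.3},
    {"linear": [0, 0.28, 0], "spin": 0, "grip": 0.3},
    {"linear": [0, 0, 0], "spin": 0, "grip": 0.3},
  ],
)

```text
time: 5.03
tcp_pos: [588.2, -50.4, 19.8]
tool_rot: [180.0, -0.1, 2.1]
wrist_force: [1.6, 0.4, 5.7]
finger_gap: 0.51
```

Emit:
drive_tool(
  targets=[
    {"linear": [0, 0, 0], "spin": 0, "grip": -0.22},
    {"linear": [0, 0, 0], "spin": 0, "grip": -0.22},
    {"linear": [0, 0, 0], "spin": 0, "grip": -0.22},
  ],
)

```text
time: 5.28
tcp_pos: [588.0, -48.4, 19.7]
tool_rot: [-179.9, -0.1, 2.2]
wrist_force: [0.8, 6.0, 4.8]
finger_gap: 0.61
```

Emit:
drive_tool(
  targets=[
    {"linear": [0, 0, -0.6], "spin": 0, "grip": -0.22},
    {"linear": [0, 0, -1], "spin": 0, "grip": -0.22},
    {"linear": [0, 0, -1], "spin": 0, "grip": -0.46},
    {"linear": [0, 0, -1], "spin": 0, "grip": -0.46},
    {"linear": [-0.9, -0.3, 0], "spin": 0, "grip": -0.46},
    {"linear": [-0.9, -0.3, 0], "spin": 0, "grip": -0.46},
    {"linear": [-0.9, -0.3, 0], "spin": 0, "grip": -0.46},
    {"linear": [-0.9, -0.3, 0], "spin": 0, "grip": -0.46},
    {"linear": [-0.9, -0.3, 0], "spin": 0, "grip": -0.46},
    {"linear": [0, 0, 0], "spin": 0, "grip": -0.46},
  ],
)

```text
time: 6.12
tcp_pos: [468.8, -16.0, 109.2]
tool_rot: [180.0, 0.2, 2.1]
wrist_force: [-1.0, 0.5, -0.5]
finger_gap: 0.727
```

```bash
python3 - <<'E'
from plant import r
from h import *
print(r.observe()["tcp_pos"])
z=snap(r,"top","t1"); w=cloud(z)
cv2.imwrite("pics/t1c.png",cv2.resize(z["p"][170:320,250:450],None,fx=4,fy=4,interpolation=cv2.INTER_CUBIC)[:,:,::-1])
z=snap(r,"wrist","w2")
E
```

```text
[468.80198359 -15.95531229 109.17045276]
```

View pics/w2.png

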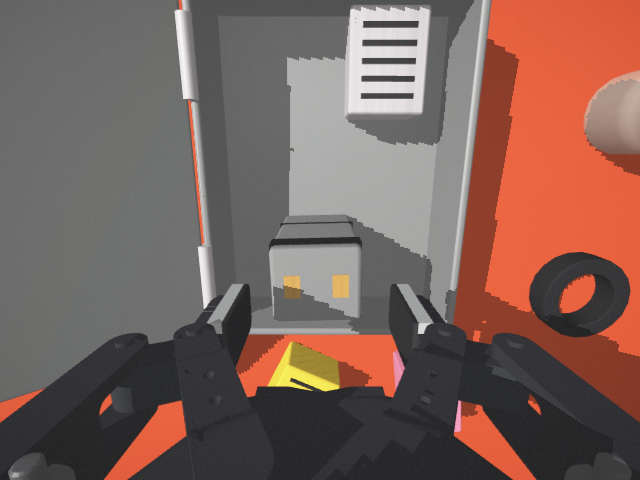

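The module is now on the right, around (387,62), and the pack stands between the pads. Next I'll grip the pack near its top and shift it towards the hinge side.

Emit:
drive_tool(
  targets=[
    {"linear": [0.16, 0, 0.6], "spin": 0, "grip": -0.46},
    {"linear": [0, 0, 0.6], "spin": 0, "grip": -0.46},
    {"linear": [0, 0, 0.5], "spin": 0, "grip": -0.46},
    {"linear": [0, 0, 0], "spin": 0, "grip": 0.2},
    {"linear": [0, 0, 0], "spin": 0, "grip": 0.2},
    {"linear": [0, 0, 0], "spin": 0, "grip": 0.2},
    {"linear": [0, 0, 0], "spin": 0, "grip": 0.2},
    {"linear": [0, 0, 0], "spin": 0, "grip": 0.2},
  ],
  force=40,
)

```text
time: 6.88
tcp_pos: [477.7, -15.8, 67.3]
tool_rot: [180.0, -0.0, 2.2]
wrist_force: [0.5, 0.6, -4.0]
finger_gap: 0.531
```

Emit:
drive_tool(
  targets=[
    {"linear": [0, 0, -0.12], "spin": 0, "grip": 0.2},
    {"linear": [0, -0.29, 0], "spin": 0, "grip": 0.2},
    {"linear": [0, -0.29, 0], "spin": 0, "grip": 0.2},
    {"linear": [0, -0.29, 0], "spin": 0, "grip": 0.2},
    {"linear": [0, -0.29, 0], "spin": 0, "grip": 0.2},
    {"linear": [0, 0, 0.12], "spin": 0, "grip": 0.2},
    {"linear": [0, 0, 0], "spin": 0, "grip": 0.2},
  ],
)

```text
time: 7.47
tcp_pos: [476.1, 14.2, 66.4]
tool_rot: [-180.0, 0.0, 2.3]
wrist_force: [-0.9, 0.5, -5.1]
finger_gap: 0.531
```

Emit:
drive_tool(
  targets=[
    {"linear": [0, 0, 0], "spin": 0, "grip": -0.4},
    {"linear": [0, 0, 0], "spin": 0, "grip": -0.46},
    {"linear": [0, 0, 0], "spin": 0, "grip": -0.46},
    {"linear": [0, 0, -0.8], "spin": 0, "grip": -0.46},
    {"linear": [0, 0, -1], "spin": 0, "grip": -0.46},
  ],
)

```text
time: 7.88
tcp_pos: [475.3, 13.0, 111.2]
tool_rot: [180.0, 0.2, 2.1]
wrist_force: [-0.4, -0.9, 0.1]
finger_gap: 0.731
```

```bash
python3 - <<'E'
from plant import r
from h import *
print(r.observe()["tcp_pos"])
z=snap(r,"wrist","w3"); w=cloud(z)
def box(zl,zh,lab):
    m=(w[...,0]>400)&(w[...,0]<660)&(w[...,1]>-120)&(w[...,1]<70)&(w[...,2]>zl)&(w[...,2]<zh)
    n,l,st,ce=cv2.connectedComponentsWithStats(m.astype(np.uint8))
    for i in range(1,n):
        if st[i,4]<500: continue
        P=w[l==i]; rc=cv2.minAreaRect(P[:,:2].astype(np.float32))
        print(lab,st[i].tolist(),"c",np.round(rc[0],1),"sz",np.round(rc[1],1),"ang",round(rc[2],1),"z",np.round(np.percentile(P[:,2],[5,50,95]),1))
box(86,95,"pack"); box(36,42,"supply")
E
```

```text
[475.26312038  12.99032641 111.17833394]
pack [270, 252, 92, 76, 6591] c [471.3  13.9] sz [40.3 46.4] ang 1.9 z [89.4 91.2 92.3]
supply [254, 0, 273, 325, 3291] c [523.6 -23.5] sz [192.1 145.9] ang 1.7 z [36.3 39.1 41.7]
supply [396, 16, 87, 108, 8343] c [586.4 -51. ] sz [55.6 44.2] ang 2.1 z [38.1 39.4 40.7]
```

View pics/w3.png

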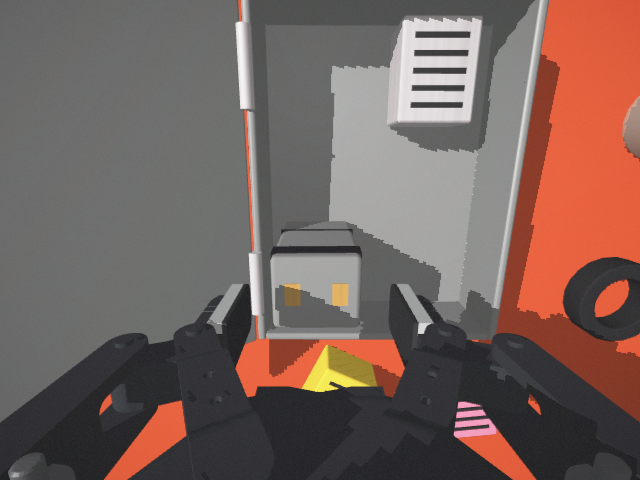

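Pack and module are where I planned them. They're 24 mm apart across the case, so the pack's column is clear. I'll close the fingers, go behind the pack on the robot side, and push its top edge away from the robot.

Emit:
drive_tool(
  targets=[
    {"linear": [0, 0, -0.3], "spin": 0, "grip": 1},
    {"linear": [0, 0, 0], "spin": 0, "grip": 1},
    {"linear": [-0.58, 0, 0], "spin": 0, "grip": 1},
    {"linear": [-0.58, 0, 0], "spin": 0, "grip": 1},
    {"linear": [-0.58, 0, 0], "spin": 0, "grip": 1},
    {"linear": [0, 0, 0], "spin": 0, "grip": 1},
    {"linear": [0, 0, 0.6], "spin": 0, "grip": 1},
    {"linear": [0, 0, 0.5], "spin": 0, "grip": 1},
    {"linear": [0, 0, 0], "spin": 0, "grip": 1},
  ],
)

```text
time: 8.68
tcp_pos: [432.4, 11.7, 90.0]
tool_rot: [180.0, 0.1, 2.2]
wrist_force: [-0.1, -0.2, 0.2]
finger_gap: 0.002
```

Emit:
drive_tool(
  targets=[
    {"linear": [0.3, 0, 0], "spin": 0, "grip": 1},
    {"linear": [0.3, 0, 0], "spin": 0, "grip": 1},
    {"linear": [0.3, 0, 0], "spin": 0, "grip": 1},
    {"linear": [0, 0, 0], "spin": 0, "grip": 1},
  ],
)

```text
time: 9.02
tcp_pos: [458.2, 12.9, 92.4]
tool_rot: [-180.0, -0.2, 2.2]
wrist_force: [1.2, 0.1, 0.6]
finger_gap: 0.0
```

```bash
python3 - <<'E'
from plant import r
from h import *
print(r.observe()["tcp_pos"])
z=snap(r,"wrist","w4"); w=cloud(z)
z=snap(r,"scene","s4")
cv2.imwrite("pics/s4c.png",cv2.resize(z["p"][150:350,190:400],None,fx=3,fy=3,interpolation=cv2.INTER_CUBIC)[:,:,::-1])
E
```

```text
[458.20794052  12.87647552  92.38190596]
```

View pics/s4c.png

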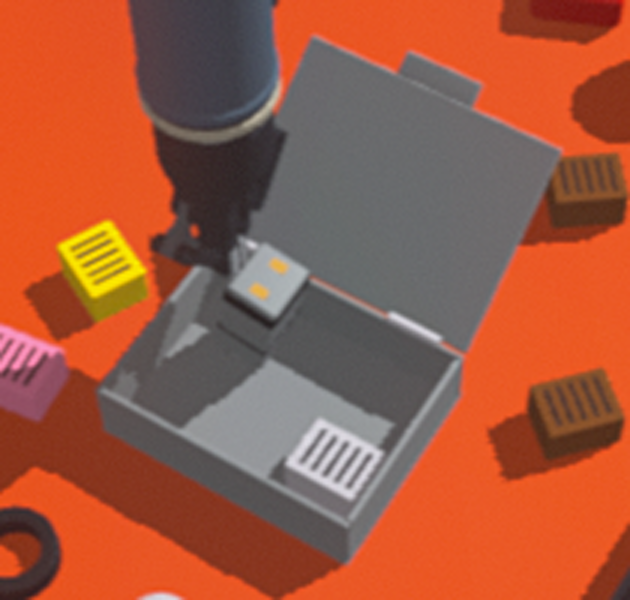

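View pics/w4.png

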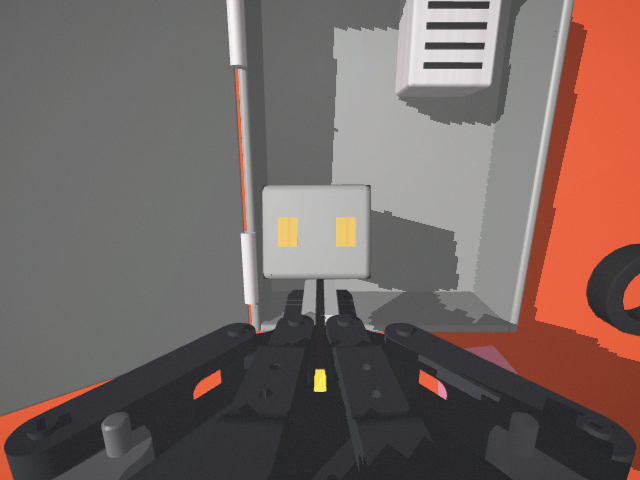

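The pack is tipping without sliding: its top face has turned towards the wrist camera at (316,232). I'll keep pushing.

Emit:
drive_tool(
  targets=[
    {"linear": [0.3, 0, 0], "spin": 0, "grip": 1},
    {"linear": [0.3, 0, 0], "spin": 0, "grip": 1},
    {"linear": [0.3, 0, 0], "spin": 0, "grip": 1},
    {"linear": [0.3, 0, 0], "spin": 0, "grip": 1},
    {"linear": [0.3, 0, 0.05], "spin": 0, "grip": 1},
    {"linear": [0.3, 0, 0.1], "spin": 0, "grip": 1},
    {"linear": [0, 0, 0], "spin": 0, "grip": 1},
    {"linear": [0, 0, 0], "spin": 0, "grip": 1},
  ],
)

```text
time: 9.78
tcp_pos: [500.4, 14.3, 87.7]
tool_rot: [-180.0, 0.0, 2.2]
wrist_force: [0.0, -0.5, 0.7]
finger_gap: -0.001
```

```bash
python3 - <<'E'
from plant import r
from h import *
print(r.observe()["tcp_pos"])
z=snap(r,"wrist","w5"); w=cloud(z)
for zl,zh in((41,48),(36,42)):
    m=(w[...,0]>435)&(w[...,0]<612)&(w[...,1]>-88)&(w[...,1]<48)&(w[...,2]>zl)&(w[...,2]<zh)
    n,l,st,ce=cv2.connectedComponentsWithStats(m.astype(np.uint8))
    for i in range(1,n):
        if st[i,4]<500: continue
        P=w[l==i]; rc=cv2.minAreaRect(P[:,:2].astype(np.float32))
        print(zl,st[i].tolist(),"c",np.round(rc[0],1),"sz",np.round(rc[1],1),"ang",round(rc[2],1),"z",np.round(np.percentile(P[:,2],[5,50,95]),1))
E
```

```text
[500.39669445  14.33945773  87.67142228]
41 [271, 126, 91, 157, 13051] c [535.   16.7] sz [86.1 46.6] ang 2.2 z [44.  45.3 46.4]
36 [404, 58, 95, 112, 9289] c [585.6 -51. ] sz [54.1 44.3] ang 1.8 z [38.1 39.4 40.6]
```

View pics/w5.png

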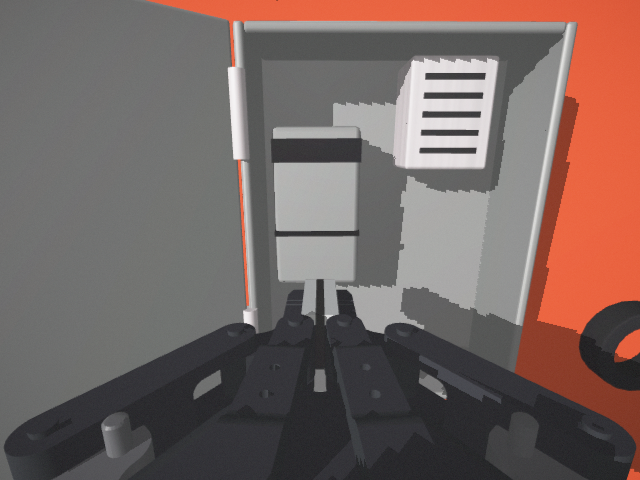

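The pack lies flat: its top measures 86.1 x 46.6 mm at z = 45. The module is still 24 mm clear of it. Now I'll go to the transformer at yaw 60, with the jaws across its 60 mm side.

Emit:
drive_tool(
  targets=[
    {"linear": [0, 0, -1], "spin": -0.9, "grip": 1},
    {"linear": [0, 0, -1], "spin": -1, "grip": 0},
    {"linear": [0, 0, -1], "spin": -1, "grip": -1},
    {"linear": [0, 0, -1], "spin": -1, "grip": -1},
    {"linear": [0, 0, 0], "spin": -1, "grip": -1},
    {"linear": [0, 0, 0], "spin": -1, "grip": -1},
    {"linear": [0, 0, 0], "spin": -1, "grip": -1},
    {"linear": [0, 0, 0], "spin": -1, "grip": -1},
    {"linear": [0, 0, 0], "spin": -1, "grip": -1},
    {"linear": [0, 0, 0], "spin": -1, "grip": -1},
  ],
)

```text
time: 10.67
tcp_pos: [499.6, 14.2, 188.0]
tool_rot: [-180.0, 0.0, 51.9]
wrist_force: [0.3, 0.9, 0.4]
finger_gap: 1.001
```

Emit:
drive_tool(
  targets=[
    {"linear": [0, 0, 0], "spin": -1, "grip": -1},
    {"linear": [0, 0, 0], "spin": -0.7, "grip": -1},
    {"linear": [-0.84, 0.77, 0], "spin": 0, "grip": -1},
    {"linear": [-0.84, 0.77, 0], "spin": 0, "grip": -1},
    {"linear": [-0.84, 0.77, 0], "spin": 0, "grip": -1},
    {"linear": [-0.84, 0.77, 0], "spin": 0, "grip": -1},
    {"linear": [-0.84, 0.77, 0], "spin": 0, "grip": -1},
    {"linear": [-0.84, 0.77, 0], "spin": 0, "grip": -1},
    {"linear": [-0.84, 0.77, 0], "spin": 0, "grip": -1},
    {"linear": [-0.84, 0.77, 0], "spin": 0, "grip": -1},
  ],
)

```text
time: 11.5
tcp_pos: [549.8, -209.4, 188.0]
tool_rot: [-180.0, 0.0, 60.2]
wrist_force: [0.0, -0.1, 0.0]
finger_gap: 1.003
```

Emit:
drive_tool(
  targets=[
    {"linear": [-0.84, 0.77, 0], "spin": 0, "grip": -1},
    {"linear": [-0.84, 0.77, 0], "spin": 0, "grip": -1},
    {"linear": [-0.84, 0.77, 0], "spin": 0, "grip": -1},
    {"linear": [-0.84, 0.77, 0], "spin": 0, "grip": -1},
    {"linear": [-0.84, 0.77, 0], "spin": 0, "grip": -1},
    {"linear": [0, 0, 0], "spin": 0, "grip": -1},
  ],
)

```text
time: 12.0
tcp_pos: [580.1, -353.8, 187.2]
tool_rot: [180.0, 0.2, 59.8]
wrist_force: [-1.6, -0.5, 0.1]
finger_gap: 1.003
```

```bash
python3 - <<'E'
from plant import r
from h import *
s=r.observe();print(s["tcp_pos"],s["tool_rot"])
z=snap(r,"wrist","w6"); w=cloud(z)
for zl,zh in((32,42),):
    m=(w[...,0]>520)&(w[...,0]<650)&(w[...,1]>-410)&(w[...,1]<-280)&(w[...,2]>zl)&(w[...,2]<zh)
    n,l,st,ce=cv2.connectedComponentsWithStats(m.astype(np.uint8))
    for i in range(1,n):
        if st[i,4]<300: continue
        P=w[l==i]; rc=cv2.minAreaRect(P[:,:2].astype(np.float32))
        print(zl,st[i].tolist(),"c",np.round(rc[0],1),"sz",np.round(rc[1],1),"ang",round(rc[2],1),"z",np.round(np.percentile(P[:,2],[5,50,95]),1))
E
```

```text
[ 580.06362434 -353.81237902  187.2150105 ] [179.96998213   0.20749567  59.80492889]
32 [280, 193, 69, 57, 3765] c [ 578.1 -348.6] sz [50.3 59.5] ang 60.8 z [35.1 36.5 37.8]
```

View pics/w6.png

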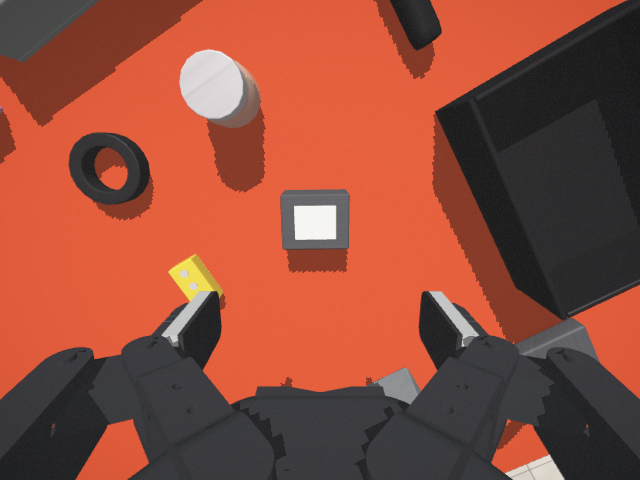

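The wrist picture shows the transformer square to the jaws at (315,219), with the neighbours clear. I'll descend and grip it.

Emit:
drive_tool(
  targets=[
    {"linear": [0.15, -0.17, 0], "spin": -0.1, "grip": -1},
    {"linear": [0, 0, 1], "spin": 0, "grip": -1},
    {"linear": [0, 0, 1], "spin": 0, "grip": -1},
    {"linear": [0, 0, 1], "spin": 0, "grip": -1},
    {"linear": [0, 0, 1], "spin": 0, "grip": -1},
    {"linear": [0, 0, 1], "spin": 0, "grip": -1},
    {"linear": [0, 0, 0], "spin": 0, "grip": -1},
  ],
)

```text
time: 12.63
tcp_pos: [577.0, -337.9, 58.6]
tool_rot: [-179.5, -0.0, 60.8]
wrist_force: [-0.3, 0.7, -1.0]
finger_gap: 1.0
```

Emit:
drive_tool(
  targets=[
    {"linear": [0, 0, 0], "spin": 0, "grip": -1},
    {"linear": [0, 0, 0], "spin": 0, "grip": -1},
  ],
)

```text
time: 12.8
tcp_pos: [580.6, -340.8, 64.7]
tool_rot: [179.9, -0.0, 60.7]
wrist_force: [0.6, -0.2, -0.3]
finger_gap: 1.0
```

Emit:
drive_tool(
  targets=[
    {"linear": [-0.31, 0.06, 0], "spin": 0, "grip": -1},
    {"linear": [0, 0, 0.6], "spin": 0, "grip": -1},
    {"linear": [0, 0, 0.6], "spin": 0, "grip": -1},
    {"linear": [0, 0, 0.5], "spin": 0, "grip": -1},
    {"linear": [0, 0, 0.25], "spin": 0, "grip": -1},
    {"linear": [0, 0, 0], "spin": 0, "grip": -1},
    {"linear": [0, 0, 0], "spin": 0, "grip": -1},
  ],
)

```text
time: 13.38
tcp_pos: [577.4, -349.3, 14.7]
tool_rot: [180.0, -0.0, 60.7]
wrist_force: [-0.0, -0.1, 0.7]
finger_gap: 1.003
```

Emit:
drive_tool(
  targets=[
    {"linear": [0, 0, 0], "spin": 0, "grip": 0.2},
    {"linear": [0, 0, 0], "spin": 0, "grip": 0.2},
    {"linear": [0, 0, 0], "spin": 0, "grip": 0.2},
    {"linear": [0, 0, 0], "spin": 0, "grip": 0.2},
    {"linear": [0, 0, 0], "spin": 0, "grip": 0.2},
    {"linear": [0, 0, 0], "spin": 0, "grip": 0.2},
  ],
  force=50,
)

```text
time: 13.88
tcp_pos: [577.9, -349.4, 15.4]
tool_rot: [179.9, 0.0, 60.7]
wrist_force: [-0.1, 0.7, 5.9]
finger_gap: 0.695
```

Emit:
drive_tool(
  targets=[
    {"linear": [0, 0, -0.5], "spin": 0, "grip": 0.2},
    {"linear": [0, 0, -1], "spin": 0, "grip": 0.2},
    {"linear": [0, 0, -1], "spin": 0, "grip": 0.2},
    {"linear": [0, 0, -1], "spin": -1, "grip": 0.2},
    {"linear": [0, 0, -1], "spin": -1, "grip": 0.2},
    {"linear": [0, 0, -1], "spin": -1, "grip": 0.2},
    {"linear": [0, 0, 0], "spin": -1, "grip": 0.2},
    {"linear": [0, 0, 0], "spin": -1, "grip": 0.2},
    {"linear": [0, 0, 0], "spin": -1, "grip": 0.2},
    {"linear": [0, 0, 0], "spin": -0.3, "grip": 0.2},
  ],
)

```text
time: 14.72
tcp_pos: [576.9, -349.3, 152.6]
tool_rot: [-180.0, 0.0, 92.4]
wrist_force: [-0.0, 0.9, -2.1]
finger_gap: 0.691
```

Emit:
drive_tool(
  targets=[
    {"linear": [0.8, -0.19, 0], "spin": 0, "grip": 0.2},
    {"linear": [0.8, -0.19, 0], "spin": 0, "grip": 0.2},
    {"linear": [0.8, -0.19, 0], "spin": 0, "grip": 0.2},
    {"linear": [0.8, -0.19, 0], "spin": 0, "grip": 0.2},
    {"linear": [0.8, -0.19, 0], "spin": 0, "grip": 0.2},
    {"linear": [0.8, -0.19, 0], "spin": 0, "grip": 0.2},
    {"linear": [0.8, -0.19, 0], "spin": 0, "grip": 0.2},
    {"linear": [0.8, -0.19, 0], "spin": 0, "grip": 0.2},
    {"linear": [0.8, -0.19, 0], "spin": 0, "grip": 0.2},
    {"linear": [0.8, -0.19, 0], "spin": 0, "grip": 0.2},
  ],
)

```text
time: 15.55
tcp_pos: [521.7, -150.2, 152.2]
tool_rot: [-180.0, 0.0, 92.1]
wrist_force: [-0.0, 0.3, -2.5]
finger_gap: 0.694
```

Emit:
drive_tool(
  targets=[
    {"linear": [0.8, -0.19, 0], "spin": 0, "grip": 0.2},
    {"linear": [0.8, -0.19, 0], "spin": 0, "grip": 0.2},
    {"linear": [0.8, -0.19, 0], "spin": 0, "grip": 0.2},
    {"linear": [0.8, -0.19, 0], "spin": 0, "grip": 0.2},
    {"linear": [0.8, -0.19, 0], "spin": 0, "grip": 0.2},
    {"linear": [0, 0, 0], "spin": 0, "grip": 0.2},
    {"linear": [0, 0, 0], "spin": 0, "grip": 0.2},
    {"linear": [0, 0, 0], "spin": 0, "grip": 0.2},
  ],
)

```text
time: 16.22
tcp_pos: [494.8, -52.5, 152.1]
tool_rot: [180.0, 0.0, 92.1]
wrist_force: [0.7, -0.8, -3.1]
finger_gap: 0.694
```

```bash
python3 - <<'E'
from plant import r
from h import *
s=r.observe();print(s["tcp_pos"],s["tool_rot"])
z=snap(r,"wrist","w7")
E
```

```text
[494.83236401 -52.49344295 152.1235039 ] [1.79983035e+02 3.31992027e-02 9.21111884e+01]
```

View pics/w7.png

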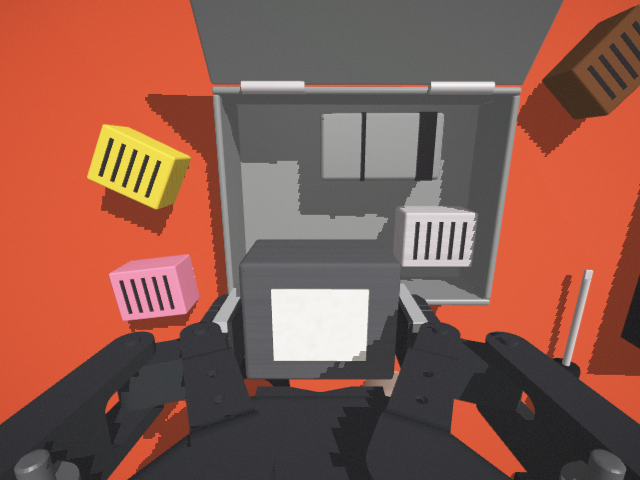

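Emit:
drive_tool(
  targets=[
    {"linear": [0, 0, 0.9], "spin": 0, "grip": 0.2},
    {"linear": [0, 0, 0.9], "spin": 0, "grip": 0.2},
    {"linear": [0, 0, 0.9], "spin": 0, "grip": 0.2},
    {"linear": [0, 0, 0.9], "spin": 0, "grip": 0.2},
    {"linear": [0, 0, 0.7], "spin": 0, "grip": 0.2},
    {"linear": [0, 0, 0.5], "spin": 0, "grip": 0.2},
    {"linear": [0, 0, 0.34], "spin": 0, "grip": 0.2},
    {"linear": [0, 0, 0], "spin": 0, "grip": 0.2},
    {"linear": [0, 0, 0], "spin": 0, "grip": 0.2},
  ],
)

```text
time: 17.02
tcp_pos: [494.8, -52.5, 23.3]
tool_rot: [-180.0, 0.0, 92.1]
wrist_force: [1.1, 0.6, -2.5]
finger_gap: 0.693
```

Emit:
drive_tool(
  targets=[
    {"linear": [0, 0, 0.1], "spin": 0, "grip": 0.2},
    {"linear": [0, 0, 0], "spin": 0, "grip": 0.2},
    {"linear": [0, 0, 0], "spin": 0, "grip": 0.2},
  ],
)

```text
time: 17.27
tcp_pos: [495.1, -52.2, 21.4]
tool_rot: [179.9, 0.0, 92.2]
wrist_force: [0.5, -0.3, -1.0]
finger_gap: 0.694
```

Emit:
drive_tool(
  targets=[
    {"linear": [0, 0, 0], "spin": 0, "grip": -0.7},
    {"linear": [0, 0, 0], "spin": 0, "grip": -0.7},
    {"linear": [0, 0, 0], "spin": 0, "grip": -0.7},
    {"linear": [0, 0, -0.5], "spin": 0, "grip": -0.7},
    {"linear": [0, 0, -1], "spin": 0, "grip": -0.7},
    {"linear": [0, 0, -1], "spin": 0, "grip": -0.7},
    {"linear": [0, 0, -1], "spin": 0, "grip": 0},
    {"linear": [0, 0, -1], "spin": 0, "grip": 1},
    {"linear": [0, 0, -1], "spin": 0, "grip": 1},
    {"linear": [0, 0, -1], "spin": 0, "grip": 1},
  ],
)

```text
time: 18.1
tcp_pos: [494.4, -52.0, 184.8]
tool_rot: [180.0, -0.0, 92.2]
wrist_force: [1.1, -0.9, -0.0]
finger_gap: 0.284
```

```bash
python3 - <<'E'
from plant import r
from h import *
s=r.observe();print(s["tcp_pos"],s["tool_rot"])
z=snap(r,"wrist","w8"); w=cloud(z)
for zl,zh in((30,49),(70,200),(50,60)):
    m=(w[...,0]>400)&(w[...,0]<650)&(w[...,1]>-120)&(w[...,1]<250)&(w[...,2]>zl)&(w[...,2]<zh)
    n,l,st,ce=cv2.connectedComponentsWithStats(m.astype(np.uint8))
    for i in range(1,n):
        if st[i,4]<800: continue
        P=w[l==i]; rc=cv2.minAreaRect(P[:,:2].astype(np.float32))
        print(zl,st[i].tolist(),"c",np.round(rc[0],1),"sz",np.round(rc[1],1),"ang",round(rc[2],1),"z",np.round(np.percentile(P[:,2],[1,50,99]),1))
z=snap(r,"top","t8"); w=cloud(z)
m=(w[...,0]>400)&(w[...,0]<650)&(w[...,1]>66)&(w[...,1]<250)&(w[...,2]>60)&(w[...,2]<200)
P=w[m]; A=np.c_[P[:,:2],np.ones(len(P))]; print("lid plane",np.linalg.lstsq(A,P[:,2],rcond=None)[0],P.min(0),P.max(0))
for v in (225,238,250):
  print([ [u]+np.round(w[v,u],0).tolist() for u in (268,271,274,277,280,285)])
E
```

```text
[494.44067928 -52.0062404  184.79351797] [ 1.79986266e+02 -1.55575291e-03  9.21796576e+01]
30 [234, 103, 254, 179, 4928] c [523.7 -23.8] sz [193.  145.2] ang 2.0 z [30.2 39.9 48.8]
30 [321, 117, 109, 61, 6367] c [535.5  16.6] sz [85.9 46.2] ang 2.2 z [42.7 45.4 47. ]
30 [285, 198, 71, 58, 4007] c [494.5 -51.1] sz [60.1 50. ] ang 2.2 z [34.8 41.5 43.2]
30 [391, 205, 70, 51, 3336] c [586.2 -51.4] sz [56.2 44.6] ang 1.7 z [31.5 39.4 41.2]
70 [205, 0, 333, 65, 19225] c [519.3  86. ] sz [200.   30.7] ang 2.1 z [70.3 81.6 91.4]
50 [224, 83, 277, 206, 8237] c [523.1 -19.6] sz [200.1 161.5] ang 1.9 z [50.4 55.5 59.9]
lid plane [-2.43765234e-02  7.37837926e-01  2.88861841e+01] [418.67141339  66.02128503  60.62352091] [621.27712893 194.20198089 160.86947718]
[[268, 577.0, 222.0, -3.0], [271, 543.0, 192.0, 157.0], [274, 545.0, 186.0, 150.0], [277, 545.0, 180.0, 147.0], [280, 545.0, 174.0, 145.0], [285, 546.0, 164.0, 140.0]]
[[268, 543.0, 221.0, 2.0], [271, 515.0, 191.0, 158.0], [274, 516.0, 186.0, 152.0], [277, 516.0, 180.0, 150.0], [280, 517.0, 173.0, 148.0], [285, 519.0, 164.0, 135.0]]
[[268, 513.0, 220.0, 3.0], [271, 489.0, 191.0, 157.0], [274, 490.0, 185.0, 153.0], [277, 490.0, 179.0, 151.0], [280, 492.0, 174.0, 141.0], [285, 492.0, 164.0, 136.0]]
```

View pics/w8.png

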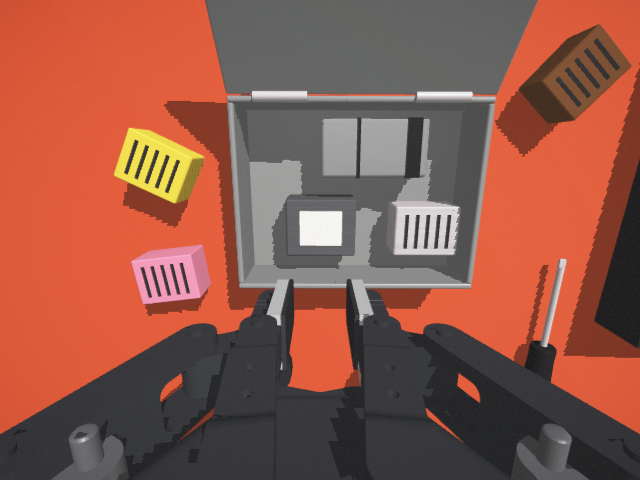

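All three parts lie in the case, with tops at z of about 41 (transformer), 45 (pack) and 39 (module), all below the 55 rim. The lid plane gives an angle of 2.51 rad, with the tab tip near (517,192,158). I'll go over and behind it.

Emit:
drive_tool(
  targets=[
    {"linear": [0.88, 0.1, -0.6], "spin": 0, "grip": 1},
    {"linear": [0.88, 0.1, -0.6], "spin": 0, "grip": 1},
    {"linear": [0.88, 0.1, 0], "spin": 0, "grip": 1},
    {"linear": [0.88, 0.1, 0], "spin": 0, "grip": 1},
    {"linear": [0.88, 0.1, 0], "spin": 0, "grip": 1},
    {"linear": [0.88, 0.1, 0], "spin": 0, "grip": 1},
    {"linear": [0.88, 0.1, 0], "spin": 0, "grip": 1},
    {"linear": [0.88, 0.1, 0], "spin": 0, "grip": 1},
    {"linear": [0.88, 0.1, 0], "spin": 0, "grip": 1},
    {"linear": [0.88, 0.1, 0], "spin": 0, "grip": 1},
  ],
)

```text
time: 19.03
tcp_pos: [511.0, 169.7, 212.6]
tool_rot: [-180.0, 0.0, 92.2]
wrist_force: [0.3, 0.1, -0.1]
finger_gap: 0.0
```

Emit:
drive_tool(
  targets=[
    {"linear": [0.88, 0.1, 0], "spin": 0, "grip": 1},
    {"linear": [0.88, 0.1, 0], "spin": 0, "grip": 1},
    {"linear": [0.88, 0.1, 0], "spin": 0, "grip": 1},
    {"linear": [0, 0, 0], "spin": 0, "grip": 1},
    {"linear": [0, 0, 0.9], "spin": 0, "grip": 1},
    {"linear": [0, 0, 0.9], "spin": 0, "grip": 1},
    {"linear": [0, 0, 0.9], "spin": 0, "grip": 1},
    {"linear": [0, 0, 0], "spin": 0, "grip": 1},
    {"linear": [0, 0, 0], "spin": 0, "grip": 1},
  ],
)

```text
time: 19.78
tcp_pos: [515.6, 234.2, 144.9]
tool_rot: [-179.8, 0.1, 92.2]
wrist_force: [-1.1, 0.3, 0.9]
finger_gap: 0.0
```

Emit:
drive_tool(
  targets=[
    {"linear": [-0.6, 0, 0], "spin": 0, "grip": 1},
    {"linear": [-0.6, 0, 0], "spin": 0, "grip": 1},
    {"linear": [-0.54, 0, -0.6], "spin": 0, "grip": 1},
    {"linear": [-0.54, 0, -0.6], "spin": 0, "grip": 1},
    {"linear": [-0.5, 0, -0.3], "spin": 0, "grip": 1},
    {"linear": [-0.5, 0, -0.3], "spin": 0, "grip": 1},
    {"linear": [-0.5, 0, -0.3], "spin": 0, "grip": 1},
  ],
)

```text
time: 20.37
tcp_pos: [520.9, 141.5, 201.1]
tool_rot: [179.8, -0.1, 92.2]
wrist_force: [1.3, 1.7, -0.5]
finger_gap: -0.006
```

```bash
python3 - <<'E'
from plant import r
from h import *
s=r.observe();print(s["tcp_pos"],s["wrist_force"])
z=snap(r,"scene","s9"); 
cv2.imwrite("pics/s9c.png",cv2.resize(z["p"][100:350,170:430],None,fx=2.4,fy=2.4,interpolation=cv2.INTER_CUBIC)[:,:,::-1])
E
```

```text
[520.9034777  141.47286112 201.10801702] [ 1.27637492  1.71725308 -0.54728088]
```

View pics/s9c.png

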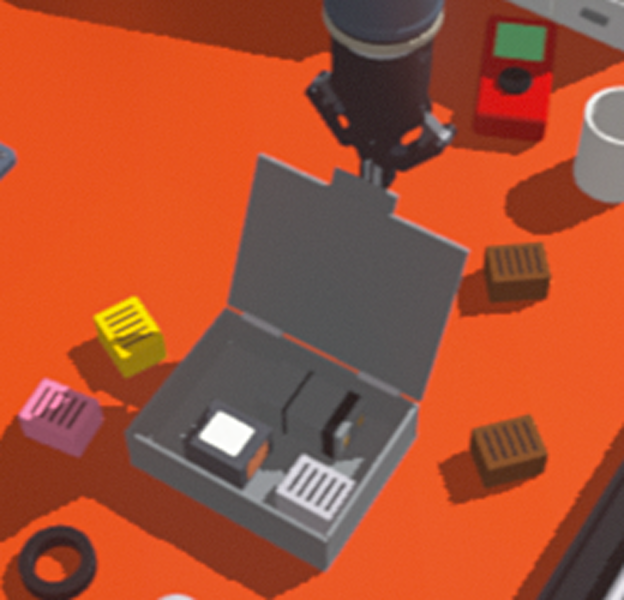

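The finger is behind the tab at (375,170) in the crop, and the lid is rising with it. I'll continue along the arc.

Emit:
drive_tool(
  targets=[
    {"linear": [-0.6, 0, -0.15], "spin": 0, "grip": 1},
    {"linear": [-0.6, 0, -0.15], "spin": 0, "grip": 1},
    {"linear": [-0.6, 0, -0.15], "spin": 0, "grip": 1},
    {"linear": [-0.54, 0, -0.04], "spin": 0, "grip": 1},
    {"linear": [-0.54, 0, -0.04], "spin": 0, "grip": 1},
    {"linear": [-0.46, 0, 0.04], "spin": 0, "grip": 1},
    {"linear": [-0.46, 0, 0.04], "spin": 0, "grip": 1},
    {"linear": [-0.52, 0, 0.12], "spin": 0, "grip": 1},
    {"linear": [-0.52, 0, 0.12], "spin": 0, "grip": 1},
  ],
)

```text
time: 21.17
tcp_pos: [524.8, 19.0, 203.6]
tool_rot: [180.0, -0.0, 92.2]
wrist_force: [1.2, 1.6, -0.1]
finger_gap: 0.001
```

```bash
python3 - <<'E'
from plant import r
from h import *
s=r.observe();print(s["tcp_pos"],s["wrist_force"])
z=snap(r,"scene","s10"); 
cv2.imwrite("pics/s10c.png",cv2.resize(z["p"][100:350,170:430],None,fx=2.4,fy=2.4,interpolation=cv2.INTER_CUBIC)[:,:,::-1])
E
```

```text
[524.75362872  18.95262006 203.58972007] [ 1.21573684  1.60139971 -0.12701984]
```

View pics/s10c.png

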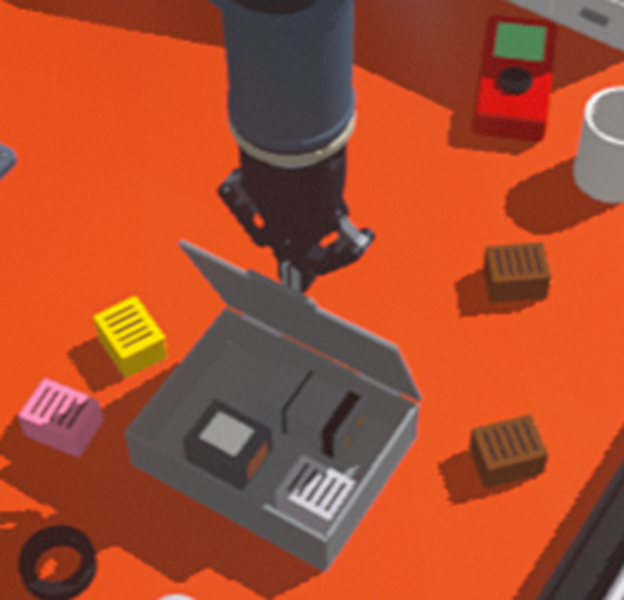

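Emit:
drive_tool(
  targets=[
    {"linear": [-0.6, 0, 0.3], "spin": 0, "grip": 1},
    {"linear": [-0.6, 0, 0.3], "spin": 0, "grip": 1},
    {"linear": [-0.6, 0, 0.3], "spin": 0, "grip": 1},
    {"linear": [-0.47, 0, 0.5], "spin": 0, "grip": 1},
    {"linear": [-0.47, 0, 0.5], "spin": 0, "grip": 1},
    {"linear": [-0.47, 0, 0.5], "spin": 0, "grip": 1},
    {"linear": [-0.27, 0, 0.6], "spin": 0, "grip": 1},
    {"linear": [-0.27, 0, 0.6], "spin": 0, "grip": 1},
    {"linear": [-0.27, 0, 0.6], "spin": 0, "grip": 1},
    {"linear": [0, 0, 0.2], "spin": 0, "grip": 1},
  ],
)

```text
time: 22.05
tcp_pos: [526.6, -83.7, 90.8]
tool_rot: [-179.8, 0.0, 92.0]
wrist_force: [-0.4, 0.0, 0.1]
finger_gap: -0.003
```

Emit:
drive_tool(
  targets=[
    {"linear": [-0.1, 0, 0.3], "spin": 0, "grip": 1},
    {"linear": [0, 0, 0.3], "spin": 0, "grip": 1},
    {"linear": [0, 0, 0.2], "spin": 0, "grip": 1},
    {"linear": [0, 0, 0], "spin": 0, "grip": 1},
  ],
)

```text
time: 22.38
tcp_pos: [528.1, -83.0, 72.8]
tool_rot: [-179.9, -0.0, 92.2]
wrist_force: [0.0, 0.2, -0.1]
finger_gap: -0.001
```

Emit:
drive_tool(
  targets=[
    {"linear": [0, 0, 0.12], "spin": 0, "grip": 1},
    {"linear": [0, 0, 0], "spin": 0, "grip": 1},
    {"linear": [0, 0, 0.08], "spin": 0, "grip": 1},
    {"linear": [0, 0, 0], "spin": 0, "grip": 1},
  ],
)

```text
time: 22.72
tcp_pos: [528.8, -83.0, 69.5]
tool_rot: [179.9, 0.0, 92.2]
wrist_force: [-1.8, 1.7, 8.7]
finger_gap: 0.001
```

```bash
python3 - <<'E'
from plant import r
from h import *
s=r.observe();print(s["tcp_pos"],s["wrist_force"])
z=snap(r,"scene","s11"); 
cv2.imwrite("pics/s11c.png",cv2.resize(z["p"][100:350,170:430],None,fx=2.4,fy=2.4,interpolation=cv2.INTER_CUBIC)[:,:,::-1])
w=cloud(z)
m=(w[...,0]>430)&(w[...,0]<620)&(w[...,1]>-90)&(w[...,1]<45)&(w[...,2]>40)&(w[...,2]<75)
P=w[m]; A=np.c_[P[:,:2]-[524,-22],np.ones(len(P))]; print(len(P),np.linalg.lstsq(A,P[:,2],rcond=None)[0])
E
```

```text
[528.78102026 -83.04179954  69.53455738] [-1.81371403  1.73992294  8.7004371 ]
3043 [-8.05520730e-04  3.72852070e-03  6.32318135e+01]
```

View pics/s11c.png

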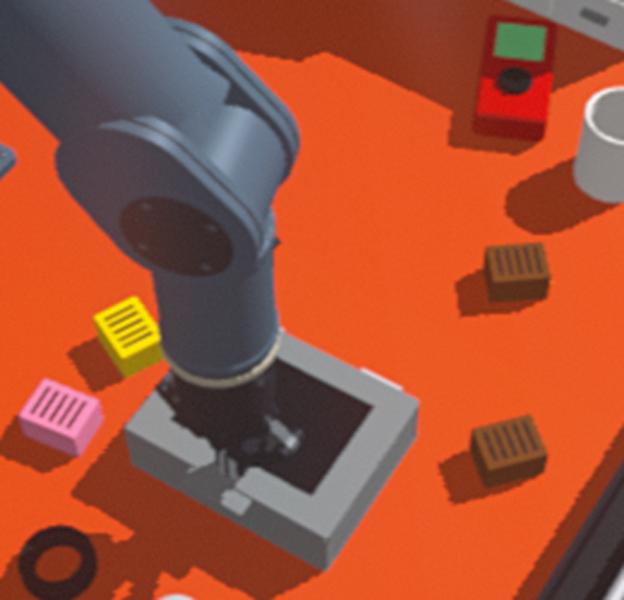

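The lid looks shut: flat to 0.004 in slope, with 8.7 N of contact force. I'll give it a slightly firmer press, then retreat and check.

Emit:
drive_tool(
  targets=[
    {"linear": [0, 0, 0.1], "spin": 0, "grip": 1},
    {"linear": [0, 0, 0], "spin": 0, "grip": 1},
  ],
)

```text
time: 22.93
tcp_pos: [528.9, -83.0, 69.1]
tool_rot: [179.9, 0.1, 92.2]
wrist_force: [-9.8, 2.0, 38.2]
finger_gap: -0.002
```

Emit:
drive_tool(
  targets=[
    {"linear": [0, 0, -0.5], "spin": 0, "grip": 1},
    {"linear": [0, 0, -1], "spin": 0, "grip": 1},
    {"linear": [0, 0, -1], "spin": 0, "grip": 1},
    {"linear": [0, 0, -1], "spin": 0, "grip": 1},
    {"linear": [0, 0, -1], "spin": 0, "grip": 1},
    {"linear": [-0.9, 0, -0.5], "spin": 0, "grip": 1},
    {"linear": [-0.9, 0, 0], "spin": 0, "grip": 1},
    {"linear": [-0.9, 0, 0], "spin": 0, "grip": 1},
    {"linear": [-0.9, 0, 0], "spin": 0, "grip": 1},
    {"linear": [0, 0, 0], "spin": 0, "grip": 1},
  ],
)

```text
time: 23.77
tcp_pos: [531.3, -178.6, 191.1]
tool_rot: [-180.0, 0.2, 91.8]
wrist_force: [-0.3, -0.8, -0.0]
finger_gap: -0.001
```

Emit:
drive_tool(
  targets=[
    {"linear": [-0.9, 0, 0], "spin": 0, "grip": 1},
    {"linear": [-0.9, 0, 0], "spin": 0, "grip": 1},
    {"linear": [-0.9, 0, 0], "spin": 0, "grip": 1},
    {"linear": [-0.9, 0, 0], "spin": 0, "grip": 1},
    {"linear": [0, 0, 0], "spin": 0, "grip": 1},
    {"linear": [0, 0, 0], "spin": 0, "grip": 1},
  ],
)

```text
time: 24.27
tcp_pos: [534.9, -264.2, 190.9]
tool_rot: [-180.0, 0.0, 92.0]
wrist_force: [0.0, 0.3, -0.9]
finger_gap: -0.005
```

```bash
python3 - <<'E'
from plant import r
from h import *
s=r.observe();print(s["tcp_pos"],s["wrist_force"])
for n in("top","scene"):
    z=snap(r,n,n+"12"); w=cloud(z); z0=load(n+"0")
    m=(w[...,0]>435)&(w[...,0]<615)&(w[...,1]>-90)&(w[...,1]<45)&(w[...,2]>30)&(w[...,2]<80)
    P=w[m]; A=np.c_[P[:,:2]-[524,-22],np.ones(len(P))]; print(n,len(P),np.linalg.lstsq(A,P[:,2],rcond=None)[0])
    df=np.abs(z["p"].astype(int)-z0["p"]).sum(2)
    cv2.imwrite(f"pics/{n}12d.png",np.clip(df,0,255).astype(np.uint8))
w=cloud(load("top12"))
m=(w[...,0]>380)&(w[...,0]<660)&(w[...,1]>-160)&(w[...,1]<120)&(w[...,2]>57)&(w[...,2]<66)
rc=cv2.minAreaRect(w[m][:,:2].astype(np.float32));print(rc, np.percentile(w[m][:,2],[1,50,99]))
E
```

```text
[ 534.91808724 -264.15477932  190.89448892] [ 0.03229281  0.27094655 -0.87558888]
top 4479 [ 9.40153515e-04 -9.41170110e-04  6.24242948e+01]
scene 5057 [-6.43549111e-04  1.53619476e-03  6.34897819e+01]
((525.6122436523438, -29.436790466308594), (200.8631591796875, 176.90614318847656), 2.010270118713379) [57.67161271 62.06944582 65.74069299]
```

View pics/top12.png

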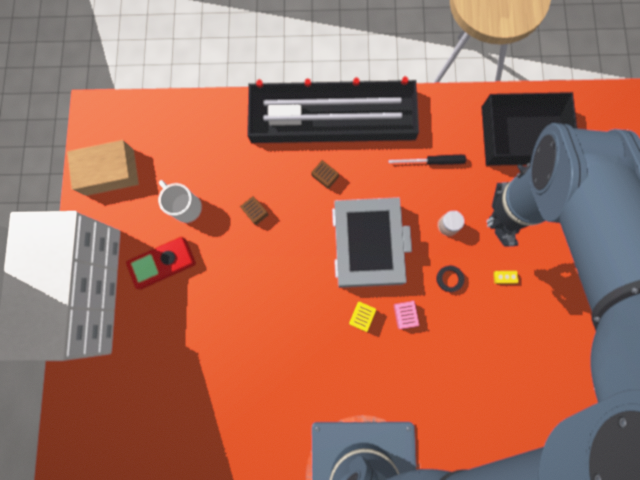

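View pics/scene12.png

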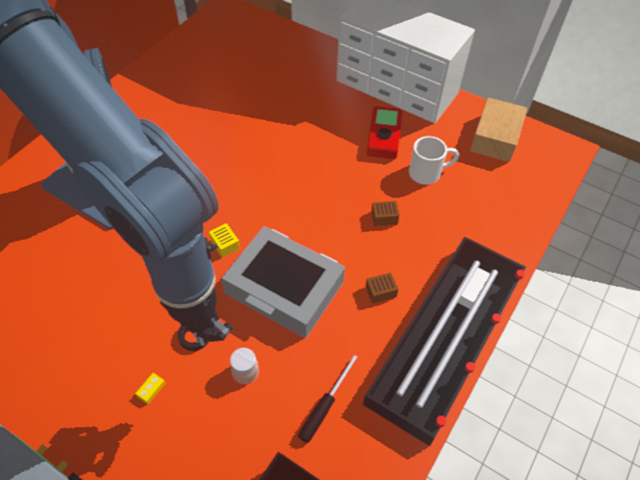

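The top view shows the lid shut at (370,241) with its tab at (406,238). The jar (452,224), tape (450,278), terminal block (506,277), driver, mug, meter and look-alikes are at their starting pixels. Handing in.

```bash
python3 -c "
from plant import r
print(r.finish_job())"
```

```text
the job is handed in; nothing more can be done
None
```

The spares case is packed and its lid is shut. I handed the job in after about 24 s of robot time, and the interface gives no verdict.

- **Packing:** I slid the power module aside, moved the battery pack towards the hinge side and tipped it flat. I then set the transformer in the free space beside them. Before closing, the tops measured about 45 mm (pack), 41 mm (transformer) and 39 mm (module), all under the 55 mm rim.
- **Pack move:** To get the pack clear I gripped it near the top and lifted it about 3 mm while shifting it 29 mm, then put it down and tipped it.
- **Lid:** In the last pictures the lid is flat, with a slope under 0.002. Its top reads 62.4 mm from the top camera and 63.5 mm from the scene camera. The shut height should be about 61.5 mm, so both agree within the 2 mm calibration error.
- **Other things on the bench:** By eye, the bystanders and look-alikes are at the pixels where they started. I did not measure them again.
- **Force:** The final press on the lid peaked at 38 N at the wrist, applied with the fingertips. That is well under the 120 N wrist limit, but closer than I intended to the 40 N limit for the arm or gripper body.

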